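# Set the slit-lamp table for the next patient

### The job

Set the table for the next eye examination: on the long grey mat stand the amber bottle in the middle of the yellow disc and the blue-capped bottle in the middle of the blue disc, with the red-capped bottle midway between them, at the centre of the mat. Lay the brown lens case centred and square on the black pad, its long side along the pad's long side, and lay the hand lens flat, glass up, on the middle of the case. Leave the green-capped spare bottle standing where it is.

Things in the scene. Friction and masses are not known exactly. Their poses are not given: they have to be found in the camera images.
- amber_bottle_center (a point): centre, half-way up, of a small upright eye-drop bottle with amber glass body and black cap: 75 mm tall, round body 32 mm across up to 46 mm above its foot, then narrowing to the cap (23 mm across and less), about 35 g; the point lies 37.5 mm above the foot. z up. Loose.
- red_bottle_center (a point): centre, half-way up, of a small upright eye-drop bottle with white body and red cap: 75 mm tall, round body 32 mm across up to 46 mm above its foot, then narrowing to the cap (23 mm across and less), about 35 g; the point lies 37.5 mm above the foot. z up. Loose.
- blue_bottle_center (a point): centre, half-way up, of a small upright eye-drop bottle with white body and blue cap: 75 mm tall, round body 32 mm across up to 46 mm above its foot, then narrowing to the cap (23 mm across and less), about 35 g; the point lies 37.5 mm above the foot. z up. Loose.
- green_bottle_center (a point): centre, half-way up, of a small upright eye-drop bottle with white body and green cap: 75 mm tall, round body 32 mm across up to 46 mm above its foot, then narrowing to the cap (23 mm across and less), about 35 g; the point lies 37.5 mm above the foot. z up. Spare bottle: stays where it is.
- case_center (a point): centre, half-way up, of the closed flat lens case, dark brown with a brass seam: 70 mm along its x, 50 mm along its y, 26 mm high, flat top, about 130 g, loose; the point lies 13 mm above its underside. z up.
- lens_center (a point): centre, half-way up, of the hand lens: a short black ring-mounted lens, round, 37 mm across, 24 mm high, greenish glass on top, about 50 g, loose, lying flat; the point lies 12 mm above its underside. z up.
- strip: grey mat fixed to the table, 240 mm along its x, 70 mm along its y, 3 mm thick; origin at the middle of its underside, on the table top; z up. Carries the two coloured discs, one towards each end; its middle is bare.
- yellow_disc: yellow disc fixed on the grey mat, 80 mm from the mat's middle along the mat's length, at either end; 60 mm across, 2 mm thick, its top 5 mm above the table; origin at the centre of its underside, 3 mm above the table.
- blue_disc: blue disc fixed on the grey mat, 80 mm from the mat's middle along the mat's length, at either end; 60 mm across, 2 mm thick, its top 5 mm above the table; origin at the centre of its underside, 3 mm above the table.
- pad: black rectangular pad fixed to the table, 94 mm along its x, 74 mm along its y, 3 mm thick; origin at the middle of its underside, on the table top; z up.

How it is judged:
At the end, for the whole second after the job is handed in: Upright: amber and blue-capped bottles within 14 mm of the yellow and blue discs' centres, red-capped within 15 mm of the mat's middle; case within 14 mm and 15 degrees of the pad; lens flat, glass up, within 12 mm of the case's centre; green-capped within 30 mm of its start; all at rest (horizontal distance between amber_bottle_center and yellow_disc below 0.014 m and height (world z) of amber_bottle_center between 0.0365 and 0.0485 m and angle between each of amber_bottle_center, blue_bottle_center, red_bottle_center, case_center, lens_center's own z axis and vertical below 0.12 rad and horizontal distance between blue_bottle_center and blue_disc below 0.014 m and height (world z) of blue_bottle_center between 0.0365 and 0.0485 m and horizontal distance between red_bottle_center and strip below 0.015 m and height (world z) of red_bottle_center between 0.0345 and 0.0465 m and horizontal distance between case_center and pad below 0.014 m and height (world z) of case_center between 0.01 and 0.022 m and angle between the x axis of case_center and the x axis of pad, either way round below 0.26 rad and horizontal distance between lens_center and case_center below 0.012 m and height (world z) of lens_center between 0.035 and 0.047 m and distance of green_bottle_center from where it was at the start of the episode below 0.03 m and linear speed of each of amber_bottle, red_bottle, blue_bottle, green_bottle, case, lens below 0.02 m/s); the robot touches nothing.
It fails at once if the green-capped spare bottle is pushed more than 30 mm away or knocked over (distance of green_bottle_center from where it was at the start of the episode above 0.03 m or angle between green_bottle_center's own z axis and vertical above 0.5 rad).
It also fails if it takes over 131 s, if anything falls off the work surface, if the arm or the gripper's body presses on something with over 40 N, if the wrist force passes 120 N, or if a joint passes its speed limit or range.

### The arm

A 6-joint arm with a two-finger parallel gripper is mounted at the origin on the work surface. World frame = base frame: x ahead of the robot, y to its left, z up, the work surface at z = 0. Lengths are in m, angles in rad, forces in N, time in s.
With the tool pointing down it reaches from about 0.35 to 0.85 m from the base axis. Payload 8.1 kg.
Tool frame: the origin (TCP) lies on the centre line of the jaws, within the pads' length; the fingertips stand robot.tips_ahead ahead of it and the grasp point (between the pads) lies 8 mm behind it (robot.tips_ahead is the distance from the TCP to the fingertips, in m); z points along the fingers, y is the direction in which the jaws open and shut (so a half turn about z gives the same grasp; the last joint's range is limited). The gripper opens to 93 mm and grips with 3 to 60 N. Pads are 15 mm wide; open, the fingers measure 128 mm over their backs; the gripper's body (75 mm by 188 mm) begins 65 mm behind the grasp point.
Start: joints at [-0.085, 0.13, 1.488, -0, 1.523, -0.085], TCP at [0.6, 0, 0.23] pointing down, gripper open.
Joint ranges: [-2.96, 2.96], [-0.89, 2.26], [0.02, 2.5], [-1.34, 4.48], [0, 2.73], [-2.66, 2.66]. Speed limits (rad/s): [2.39, 2.39, 2.79, 3.14, 3.14, 3.14].

### API

Orientations are given as a rotation vector (axis times angle).
In Python, from plant import monitor, eyes, job, robot gives the robot as it stands.
- The arm moves only by the tool servo_tool, never from a script. Its argument "plan" is a list that holds one entry, the list of rows, each a list of 7 numbers: the closure, from -1 (fully open) to 1 (shut), so that 0 is half open, then the shift along the world's x, y, z in mm, then the turn, a rotation vector about the world's x, y, z in rad. In form: [[[hand, dx, dy, dz, ax, ay, az], ...]]. A call has 1 to 12 rows; each row shifts and turns the commanded pose from where the row before left it; what a row does not reach is not made up. A row lasts 1/10 s, in which the tool goes at most 50 mm and 8.59 degrees, less where a joint would pass 70% of its speed; a pose out of reach is approached as far as the arm can. A call with a gripper value outside its range is refused whole. The fingers move at their own pace and stop on an object; "force" is the grip in N (left out, the last holds). Time passes only in rows, so rows that do not move let the fingers close. It gives the time, the measured TCP pose, the force and the opening at its end, in the units of the state.
- monitor.read_state(): the state, without advancing time (a new reading comes with each control period).
- eyes.read_camera(name): name is "scene" or "side" or "wrist"; returns the picture (480x640x3 uint8, red, green, blue); there is no depth.
- eyes.camera_info(name): a dict with "mtx" (3x3 intrinsics, pixels), "R" (3x3) and "t" (3): a world point X has camera coordinates R X + t. Camera axes: x right, y down, z forward; pixel columns grow to the right and rows downward; lengths in m; the calibration is good to about 2 mm. A picture is of the moment at which its call begins: read the wrist's pose just before it. camera_info takes no time and is no camera call; for the wrist camera it gives the pose at the moment of the call.
- job.close_job(): hands the job in, once; it reports no verdict.
The state is a dict: "t": time; "q": joint angles; "dq": joint speeds; "joint_torque": joint torques, N m; "tool_pos": TCP position; "orientation": TCP orientation; "force": force on the tool from outside, world axes, zero at the start; "wrist_torque": the same for the moment, N m; "opening": finger opening in m.
Only numpy, scipy, OpenCV 4.12 (cv2) and the standard library are available. Lean on these libraries where they do the work, as an engineer would, in place of code of your own. Each camera call takes 0.05 s, during which the arm holds its last target. There are 200 camera calls.

## Working session

There is one attempt and no reset: what is moved stays moved. The work goes in short steps, Python scripts to look and compute and a tool call to move; the robot and the scene stay as the last step left them, time stands still between calls to the robot, and variables do not carry over. Pictures are saved under pics/ and viewed, about 12 in all and at most 16, crops included, and the job is handed in when it is done.

Besides the shell and the picture viewer there is one more tool, called after ">>>" as name(argument=value, ...) on one line, values as JSON. servo_tool: Moves the arm, as the interface text tells. Its arguments: {"type":"object","properties":{"plan":{"type":"array"},"force":{"type":"number"}},"required":["plan"]}

```bash
mkdir -p pics; cat > h.py <<'E'
import numpy as np, cv2
from plant import monitor, eyes, job, robot
def snap(n,f):
    i=eyes.camera_info(n); im=eyes.read_camera(n); cv2.imwrite(f'pics/{f}.png',im[:,:,::-1]); np.savez(f'pics/{f}.npz',**{k:np.array(i[k]) for k in('mtx','R','t')}); return im,i
def px2w(i,u,v,z):
    K,R,t=[np.array(i[k]) for k in('mtx','R','t')]
    d=R.T@np.linalg.inv(K)@np.array([u,v,1.]); c=-R.T@t
    return (c+d*(z-c[2])/d[2])[:2]
def w2px(i,X):
    K,R,t=[np.array(i[k]) for k in('mtx','R','t')]
    p=K@(R@np.array(X,float)+t); return p[:2]/p[2]
E
python3 - <<'E'
from h import *
for n in('scene','side','wrist'):
    im,i=snap(n,n+'0'); print(n,np.round(-np.array(i['R']).T@i['t'],3),np.round(np.array(i['R'])[2],2))
print(monitor.read_state(),robot.tips_ahead)
E
```

```text
scene [ 1.35  -0.395  0.75 ] [-0.7   0.36 -0.62]
side [0.409 0.703 0.946] [ 0.13 -0.6  -0.79]
wrist [0.6   0.079 0.384] [-0.   -0.28 -0.96]
{'t': 0.15, 'q': array([-8.54196682e-02,  1.31002112e-01,  1.48901915e+00, -2.54407639e-05,
        1.52298676e+00, -8.53995628e-02]), 'dq': array([ 0.00094105, -0.00222735, -0.00087824,  0.00130869, -0.00127068,
        0.0002751 ]), 'joint_torque': array([ 8.59073725e-05, -5.60473788e+01, -4.92333663e+01,  7.68201635e-02,
        3.05504061e-02, -1.41810942e-04]), 'tool_pos': array([5.99583908e-01, 3.68241455e-05, 2.28825266e-01]), 'orientation': array([-2.22070828e+00, -2.22066638e+00,  1.46227421e-03]), 'force': array([ 0.43239777, -0.22032997, -0.0416678 ]), 'wrist_torque': array([ 0.02392199,  0.02309955, -0.04079898]), 'opening': 0.0929748901474081} 0.011
```

View pics/scene0.png

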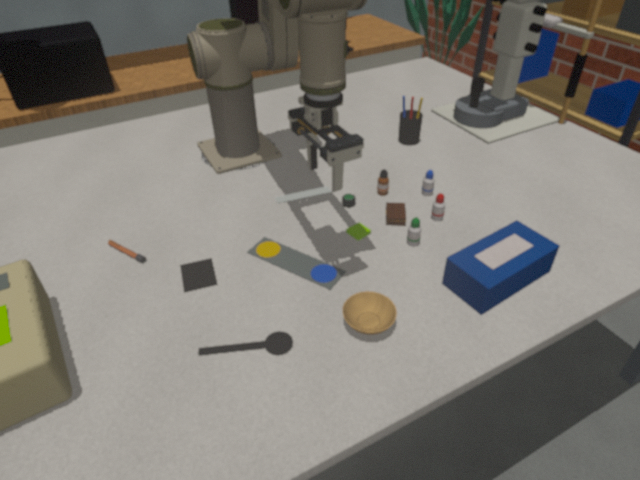

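View pics/wrist0.png

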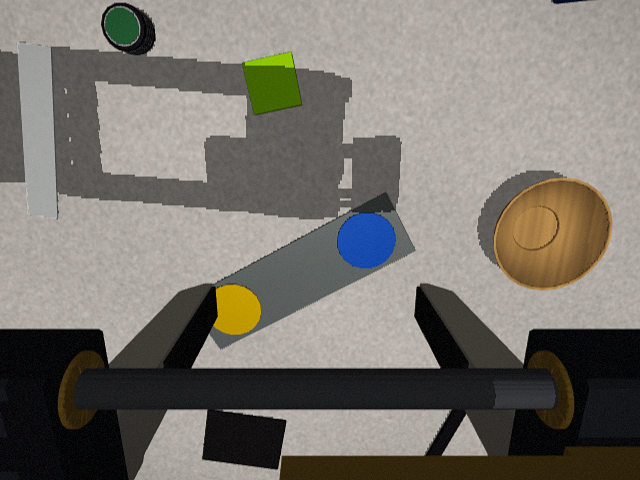

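The scene view shows the bottles around (383,183), (428,182), (439,207) and (414,230). The case is at (396,213), the lens at (348,200), the mat from (250,245) to (343,280) and the pad at (198,275). The wrist view shows the mat's blue disc at (366,240), its yellow disc at (235,309), the pad at (245,440) and the lens at (125,27). Next I'll view the side camera.

View pics/side0.png

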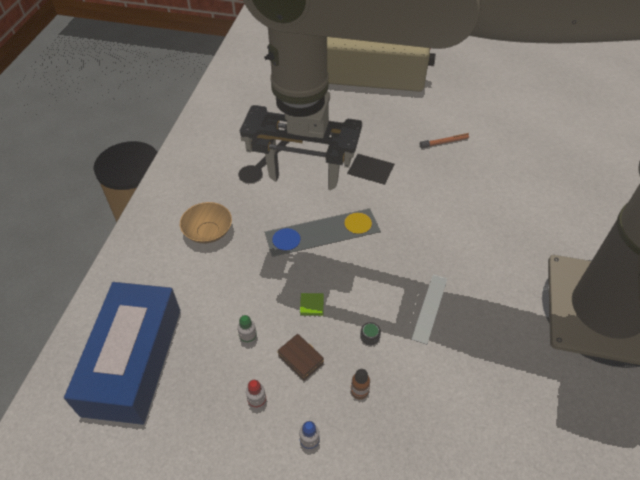

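```bash
python3 - <<'E'
from h import *
L=lambda n:dict(np.load(f'pics/{n}.npz'))
s=L('scene0'); w=L('wrist0')
for n,u,v,z in [('amber cap',383,174,.07),('blue cap',429,174,.07),('red cap',440,198,.07),('green cap',415,222,.07),('case',396,210,.026),('lens',348,198,.024),('yel',268,249,.005),('blu',323,274,.005),('pad',198,275,.003)]: print(n,px2w(s,u,v,z).round(3))
for n,u,v,z in [('yel',235,309,.005),('blu',366,240,.005),('pad',245,439,.003),('lens',124,27,.024)]: print('w',n,px2w(w,u,v,z).round(3))
E
```

```text
amber cap [0.445 0.262]
blue cap [0.507 0.37 ]
red cap [0.612 0.322]
green cap [0.662 0.207]
case [0.552 0.234]
lens [0.44  0.155]
yel [ 0.509 -0.111]
blu [ 0.652 -0.036]
pad [ 0.513 -0.287]
w yel [ 0.513 -0.11 ]
w blu [ 0.651 -0.033]
w pad [ 0.514 -0.283]
w lens [0.44  0.158]
```

The side view shows the amber cap at (361,376), red at (254,386), blue at (309,428) and green at (245,322). The case is at (301,355), the lens at (371,330) and the pad at (372,169). There is a green block at (312,303).

```bash
python3 - <<'E'
from h import *
L=lambda n:dict(np.load(f'pics/{n}.npz'))
s=L('side0'); w=L('wrist0')
for n,u,v,z in [('amber cap',361,374,.072),('blue cap',309,427,.072),('red cap',254,385,.072),('green cap',245,321,.072),('case',301,353,.026),('lens',371,330,.024),('yel',358,223,.005),('blu',287,240,.005),('pad',372,169,.003)]: print(n,px2w(s,u,v,z).round(3))
def rect(n,i,roi,z,lo,hi):
    im=cv2.cvtColor(cv2.imread(f'pics/{n}.png'),cv2.COLOR_BGR2HSV); x0,y0,x1,y1=roi
    m=cv2.inRange(im[y0:y1,x0:x1],np.array(lo),np.array(hi))
    c=max(cv2.findContours(m,0,2)[0],key=cv2.contourArea)[:,0]+[x0,y0]
    p=np.array([px2w(i,*q,z) for q in c]).astype(np.float32)*1000
    print(n,cv2.contourArea(c),cv2.minAreaRect(p))
rect('wrist0',w,(190,400,300,478),.003,(0,0,0),(180,255,40))
rect('side0',s,(340,150,400,185),.003,(0,0,0),(180,255,60))
rect('side0',s,(270,325,330,385),.020,(0,70,0),(25,255,120))
im=cv2.imread('pics/side0.png'); cv2.imwrite('pics/c1.png',cv2.resize(im[290:460,220:420],None,fx=4,fy=3.5,interpolation=2))
E
```

```text
amber cap [0.439 0.273]
blue cap [0.502 0.379]
red cap [0.606 0.33 ]
green cap [0.656 0.217]
case [0.552 0.234]
lens [0.438 0.159]
yel [ 0.509 -0.108]
blu [ 0.647 -0.029]
pad [ 0.508 -0.281]
wrist0 4625.5 ((516.0369262695312, -277.1647033691406), (127.8630599975586, 99.66483306884766), 0.01840302161872387)
side0 609.0 ((512.1102294921875, -281.8158874511719), (65.84598541259766, 86.98101043701172), 79.59225463867188)
side0 946.0 ((552.366455078125, 235.2469482421875), (52.75529861450195, 72.945556640625), 55.823673248291016)
```

View pics/c1.png

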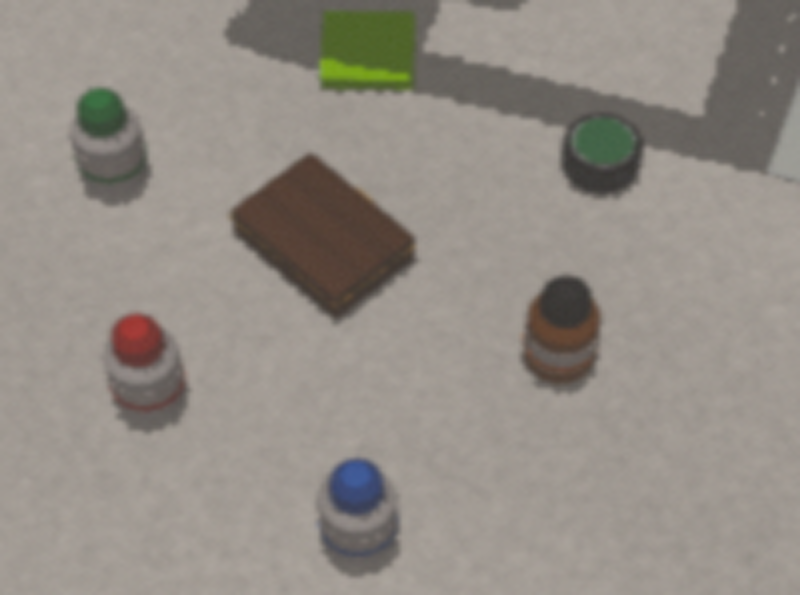

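The crop shows the case at about (323,235), with its long axis running from upper left to lower right. The lens is at (601,150), the green bottle at (105,135) and the red bottle at (140,360). By triangulation, the cap centres are near z≈0.063, which puts amber at (.439,.266), blue at (.501,.373) and red at (.606,.325). I'm starting with the case.

>>> servo_tool(plan=[[[-1,-6,29,-10,0,0,0.14],[-1,-6,30,-10,0,0,0.14],[-1,-6,30,-10,0,0,0.14],[-1,-6,30,-10,0,0,0.14],[-1,-6,29,-10,0,0,0.14],[-1,-6,29,-10,0,0,0.14],[-1,-6,29,-10,0,0,0.14],[-1,-6,29,-10,0,0,0],[-1,0,0,0,0,0,0],[-1,0,0,0,0,0,0]]], force=20)

```text
t: 1.15
tool_pos: [0.5515, 0.2352, 0.149]
orientation: [-0.912, -3.005, 0.002]
force: [-0.2, -1.1, -0.6]
opening: 0.0931
```

```bash
python3 - <<'E'
from h import *
im,i=snap('wrist','w1'); st=monitor.read_state(); print(st['tool_pos'],st['orientation'])
for n,X in dict(case=(.552,.235,.026),amber=(.439,.266,.075),red=(.606,.325,.075),blue=(.501,.373,.075),lens=(.439,.158,.024)).items(): print(n,w2px(i,X).round())
E
```

```text
[0.55202513 0.23461228 0.14957877] [-9.14337977e-01 -3.00556198e+00  9.35234637e-04]
case [316. 237.]
amber [248.  65.]
red [485. 250.]
blue [477.  48.]
lens [138. 167.]
```

View pics/w1.png

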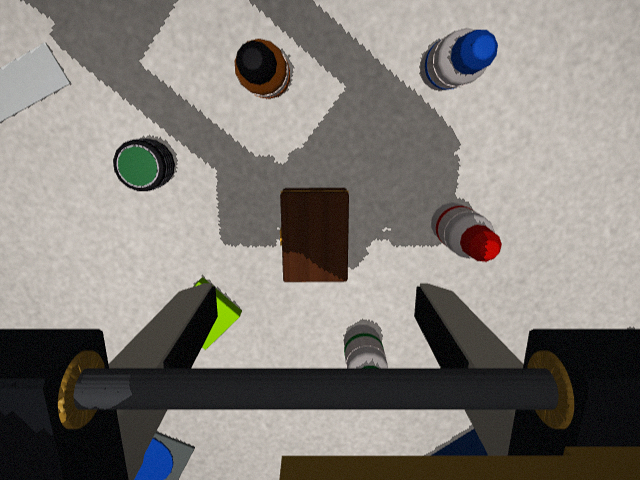

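The wrist view shows the case at (315,235), aligned with the jaws, and the predictions match. I'm descending to grasp it.

>>> servo_tool(plan=[[[-1,0,0,-35,0,0,0],[-1,0,0,-40,0,0,0],[-1,0,0,-35,0,0,0],[-1,0,0,-17,0,0,0],[-1,0,0,-6,0,0,0],[-1,0,0,0,0,0,0],[1,0,0,0,0,0,0],[1,0,0,0,0,0,0],[1,0,0,0,0,0,0],[1,0,0,0,0,0,0],[1,0,0,0,0,0,0],[1,0,0,0,0,0,0]]])

```text
t: 2.4
tool_pos: [0.5519, 0.235, 0.0168]
orientation: [-0.914, -3.006, 0.0]
force: [0.4, 1.2, 4.4]
opening: 0.0498
```

>>> servo_tool(plan=[[[1,0,0,0,0,0,0],[1,0,0,0,0,0,0],[1,0,0,20,0,0,0],[1,0,0,40,0,0,0],[1,0,0,40,0,0,0],[1,0,0,0,0,0,0]]])

```text
t: 3.0
tool_pos: [0.556, 0.2364, 0.1236]
orientation: [0.912, 2.997, 0.01]
force: [1.4, 1.2, -1.2]
opening: 0.05
```

>>> servo_tool(plan=[[[1,-3,-30,10,0,0,0.07],[1,-4,-48,0,0,0,0.07],[1,-4,-48,0,0,0,0.07],[1,-4,-48,0,0,0,0.07],[1,-4,-48,0,0,0,0.07],[1,-4,-48,0,0,0,0.07],[1,-4,-48,0,0,0,0],[1,-4,-48,0,0,0,0],[1,-4,-48,0,0,0,0],[1,-3,-48,0,0,0,0],[1,-2,-40,0,0,0,0],[1,0,-17,0,0,0,0]]])

```text
t: 4.2
tool_pos: [0.5107, -0.2873, 0.1254]
orientation: [-0.273, -3.129, 0.001]
force: [0.4, 1.4, -1.3]
opening: 0.0495
```

>>> servo_tool(plan=[[[1,0,0,0,0,0,0],[1,0,0,0,0,0,0]]])

```text
t: 4.4
tool_pos: [0.5117, -0.2831, 0.1256]
orientation: [-0.269, -3.129, -0.002]
force: [-0.5, 1.2, -2.0]
opening: 0.05
```

```bash
python3 - <<'E'
from h import *
st=monitor.read_state(); im,i=snap('wrist','w2'); print(st['tool_pos'],st['orientation'],st['opening'])
print(w2px(i,(.512,-.283,.003)))
E
```

```text
[ 0.51166925 -0.28306671  0.12560868] [-2.68596497e-01 -3.12876023e+00 -2.28421250e-03] 0.04999157756389522
[315.5356882  236.54997456]
```

View pics/w2.png

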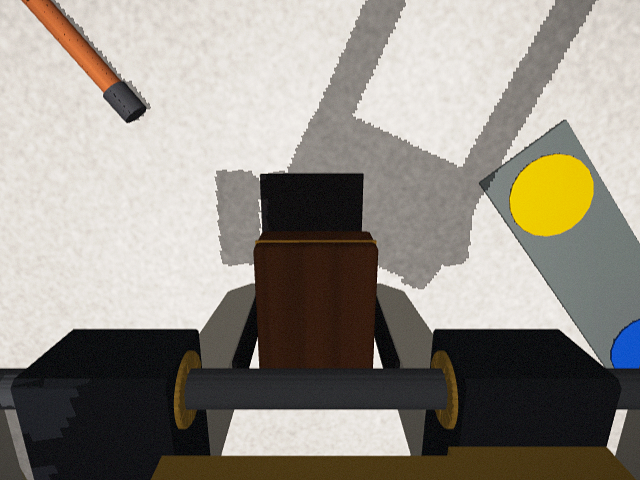

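The view shows the held case square to the pad. The pad's far edge is at row 174 (columns 260–363), and the yellow disc is at (551,195).

```bash
python3 - <<'E'
from h import *
i=dict(np.load('pics/w2.npz'))
a,b=px2w(i,260.5,173.5,.003),px2w(i,363.5,173.5,.003); d=b-a
print(a,b,np.linalg.norm(d),np.degrees(np.arctan2(d[1],d[0]))); n=d/np.linalg.norm(d); 
for s in(1,-1):print((a+b)/2+s*47e-3*np.array([n[1],-n[0]]))
print(px2w(i,551.5,195,.005))
E
```

```text
[ 0.45944826 -0.31355018] [ 0.47195487 -0.24147981] 0.07314747917819776 80.15531132956907
[ 0.51200948 -0.28555096]
[ 0.41939365 -0.26947903]
[ 0.50991046 -0.11088677]
```

>>> servo_tool(plan=[[[1,0,-2,-35,0,0,0],[1,0,0,-40,0,0,0],[1,0,0,-20,0,0,0],[1,0,0,-7,0,0,0],[1,0,0,-3,0,0,0],[1,0,0,0,0,0,0],[1,0,0,0,0,0,0],[-0.5,0,0,0,0,0,0],[-0.5,0,0,0,0,0,0],[-0.5,0,0,0,0,0,0],[-0.5,0,0,0,0,0,0],[-0.5,0,0,0,0,0,0]]])

```text
t: 5.65
tool_pos: [0.512, -0.2861, 0.0217]
orientation: [0.268, 3.13, -0.0]
force: [0.9, -0.4, -0.3]
opening: 0.0695
```

>>> servo_tool(plan=[[[-0.5,0,0,30,0,0,0],[-0.5,0,0,50,0,0,0],[-0.5,0,0,50,0,0,0],[-0.5,0,0,0,0,0,0],[-0.5,0,0,0,0,0,0]]])

```text
t: 6.15
tool_pos: [0.5132, -0.2868, 0.1539]
orientation: [0.268, 3.126, -0.003]
force: [0.4, 0.2, -0.5]
opening: 0.0697
```

```bash
python3 - <<'E'
from h import *
st=monitor.read_state(); im,i=snap('wrist','w3'); print(st['tool_pos'],st['orientation'],st['opening'])
E
```

```text
[ 0.51321557 -0.28683061  0.15388642] [ 0.26766628  3.12635437 -0.00339663] 0.06967567418660325
```

View pics/w3.png

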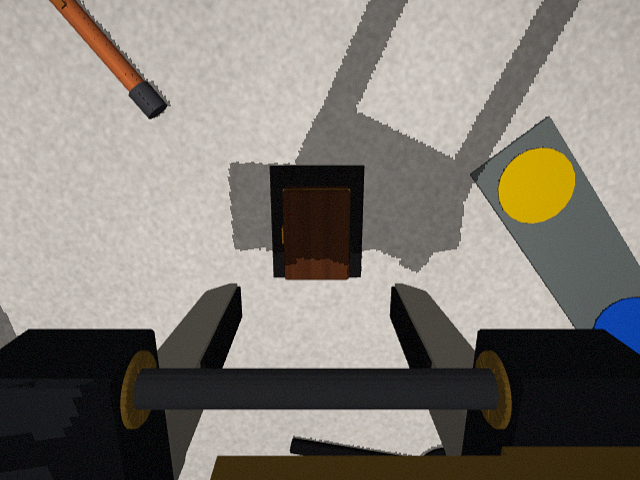

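The case sits on the pad. The case top spans (282–350,188–279) and the pad spans (271–364,166–277).

```bash
python3 - <<'E'
from h import *
i=dict(np.load('pics/w3.npz'))
print('case',np.mean([px2w(i,u,v,.029) for u,v in((283,188),(350,188),(349.5,279),(285,279))],0),'pad',np.mean([px2w(i,u,v,.003) for u,v in((270.5,166),(364,166),(361.5,277),(273.5,277))],0))
E
```

```text
case [ 0.51383324 -0.28615617] pad [ 0.51189149 -0.28535445]
```

>>> servo_tool(plan=[[[-0.3,-5,30,0,0,0,-0.14],[-0.3,-7,42,0,0,0,-0.14],[-0.3,-7,42,0,0,0,-0.14],[-0.3,-7,42,0,0,0,-0.14],[-0.3,-7,42,0,0,0,-0.14],[-0.3,-7,42,0,0,0,-0.14],[-0.3,-7,42,0,0,0,-0.14],[-0.3,-7,42,0,0,0,-0.14],[-0.3,-7,42,0,0,0,-0.14],[-0.3,-7,42,0,0,0,-0.14],[-0.3,-7,37,0,0,0,0],[-0.3,0,0,0,0,0,0]]])

```text
t: 7.4
tool_pos: [0.4362, 0.1545, 0.1494]
orientation: [-2.185, -2.253, 0.004]
force: [1.0, 0.0, 1.1]
opening: 0.0607
```

>>> servo_tool(plan=[[[-0.3,0,0,-20,0,0,0],[-0.3,0,0,-10,0,0,0],[-0.3,0,0,0,0,0,0],[-0.3,0,0,0,0,0,0]]])

```text
t: 7.8
tool_pos: [0.4382, 0.1504, 0.121]
orientation: [-2.192, -2.249, 0.003]
force: [0.5, 0.3, -0.5]
opening: 0.0602
```

```bash
python3 - <<'E'
from h import *
st=monitor.read_state(); im,i=snap('wrist','w4'); print(st['tool_pos'],st['orientation'],st['opening'])
h=cv2.cvtColor(im,cv2.COLOR_RGB2HSV); m=cv2.inRange(h,(65,80,40),(90,255,255))
for c in cv2.findContours(m,0,2)[0]:
    if cv2.contourArea(c)>300: u,v=cv2.fitEllipse(c)[0]; print(u,v,px2w(i,u,v,.024))
E
```

```text
[0.4382071  0.15037133 0.12096983] [-2.19205539 -2.24901714  0.00261161] 0.06022403644327766
316.1587219238281 235.23875427246094 [0.43823931 0.15814055]
```

>>> servo_tool(plan=[[[-0.3,0,8,-20,0,0,0],[-0.3,0,0,-35,0,0,0],[-0.3,0,0,-35,0,0,0],[-0.3,0,0,-11,0,0,0],[-0.3,0,0,-4,0,0,0],[-0.3,0,0,0,0,0,0],[1,0,0,0,0,0,0],[1,0,0,0,0,0,0],[1,0,0,0,0,0,0],[1,0,0,0,0,0,0],[1,0,0,0,0,0,0],[1,0,0,0,0,0,0]]])

```text
t: 9.05
tool_pos: [0.4393, 0.1593, 0.0175]
orientation: [2.191, 2.25, 0.002]
force: [-0.8, -0.3, 7.0]
opening: 0.0365
```

>>> servo_tool(plan=[[[1,0,0,20,0,0,0],[1,0,0,50,0,0,0],[1,0,0,50,0,0,0],[1,4,-35,0,0,0,0],[1,8,-45,0,0,0,0],[1,8,-45,0,0,0,0],[1,8,-45,0,0,0,0],[1,8,-45,0,0,0,0],[1,8,-45,0,0,0,0],[1,8,-45,0,0,0,0],[1,8,-45,0,0,0,0],[1,8,-45,0,0,0,0]]])

```text
t: 10.25
tool_pos: [0.5066, -0.2378, 0.1365]
orientation: [-2.192, -2.25, -0.0]
force: [-0.3, 0.0, -0.3]
opening: 0.0364
```

>>> servo_tool(plan=[[[1,7,-40,0,0,0,0],[1,0,0,0,0,0,0],[1,0,0,0,0,0,0],[1,0,0,0,0,0,0]]])

```text
t: 10.65
tool_pos: [0.5134, -0.2749, 0.1362]
orientation: [-2.191, -2.25, -0.0]
force: [0.1, -0.0, -0.9]
opening: 0.0363
```

>>> servo_tool(plan=[[[1,0,-11,-30,0,0,0],[1,0,0,-35,0,0,0],[1,0,0,-15,0,0,0],[1,0,0,-7,0,0,0],[1,0,0,-2,0,0,0],[1,0,0,0,0,0,0],[1,0,0,0,0,0,0],[-0.3,0,0,0,0,0,0],[-0.3,0,0,0,0,0,0],[-0.3,0,0,0,0,0,0],[-0.3,0,0,0,0,0,0],[-0.3,0,0,0,0,0,0]]])

```text
t: 11.85
tool_pos: [0.5137, -0.2869, 0.0477]
orientation: [2.192, 2.251, -0.0]
force: [-0.6, -0.6, 0.2]
opening: 0.0607
```

>>> servo_tool(plan=[[[-0.3,0,0,30,0,0,0],[-0.3,0,0,45,0,0,0],[-0.3,0,0,40,0,0,0],[-0.3,0,0,0,0,0,0],[-0.3,0,0,0,0,0,0]]])

```text
t: 12.35
tool_pos: [0.5145, -0.2874, 0.1641]
orientation: [2.19, 2.249, 0.001]
force: [-0.1, 1.0, -1.0]
opening: 0.0603
```

```bash
python3 - <<'E'
from h import *
st=monitor.read_state(); im,i=snap('wrist','w5'); print(st['tool_pos'],st['opening'])
h=cv2.cvtColor(im,cv2.COLOR_RGB2HSV); m=cv2.inRange(h,(65,80,40),(90,255,255))
for c in cv2.findContours(m,0,2)[0]:
    if cv2.contourArea(c)>300: u,v=cv2.fitEllipse(c)[0]; print(u,v,px2w(i,u,v,.053))
E
```

```text
[ 0.51447964 -0.28743278  0.16407909] 0.0603074984342642
315.7012939453125 241.65077209472656 [ 0.51492784 -0.28854488]
```

View pics/w5.png

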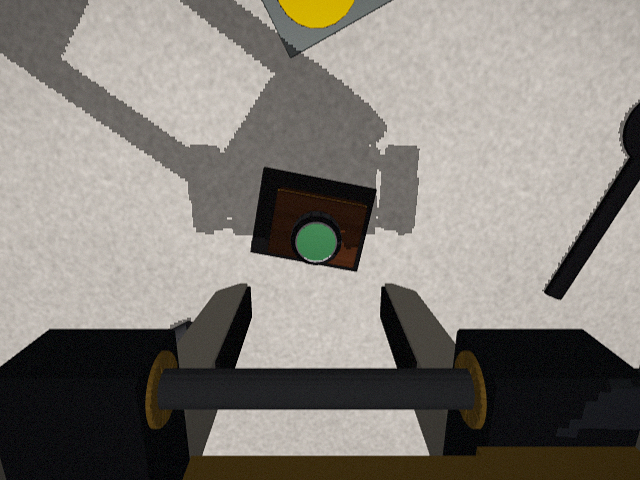

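The lens lies flat on the case at (316,242), about 2.5 mm from the case's centre. Next is the amber bottle.

>>> servo_tool(plan=[[[-0.3,-3,30,0,0,0,0],[-0.3,-6,47,0,0,0,0],[-0.3,-6,47,0,0,0,0],[-0.3,-6,47,0,0,0,0],[-0.3,-6,47,0,0,0,0],[-0.3,-6,47,0,0,0,0],[-0.3,-6,47,0,0,0,0],[-0.3,-6,47,0,0,0,0],[-0.3,-6,47,0,0,0,0],[-0.3,-6,47,0,0,0,0],[-0.3,-6,47,0,0,0,0],[-0.3,-6,47,0,0,0,0]]])

```text
t: 13.6
tool_pos: [0.4428, 0.2614, 0.1603]
orientation: [-2.191, -2.25, 0.005]
force: [0.8, 0.1, 0.6]
opening: 0.0604
```

>>> servo_tool(plan=[[[-0.3,-6,0,0,0,0,0],[-0.3,0,0,0,0,0,0],[-0.3,0,0,0,0,0,0]]])

```text
t: 13.9
tool_pos: [0.438, 0.259, 0.1611]
orientation: [-2.191, -2.25, 0.004]
force: [-0.2, -0.0, -0.9]
opening: 0.0601
```

```bash
python3 - <<'E'
from h import *
st=monitor.read_state(); im,i=snap('wrist','w6'); print(st['tool_pos'],st['opening'])
for n,X in dict(amber=(.439,.266,.075),red=(.606,.325,.075),blue=(.501,.373,.075)).items(): print(n,w2px(i,X).round())
E
```

```text
[0.43797998 0.25904052 0.16114168] 0.06013607624024344
amber [318. 241.]
red [595. 155.]
blue [431.  64.]
```

View pics/w6.png

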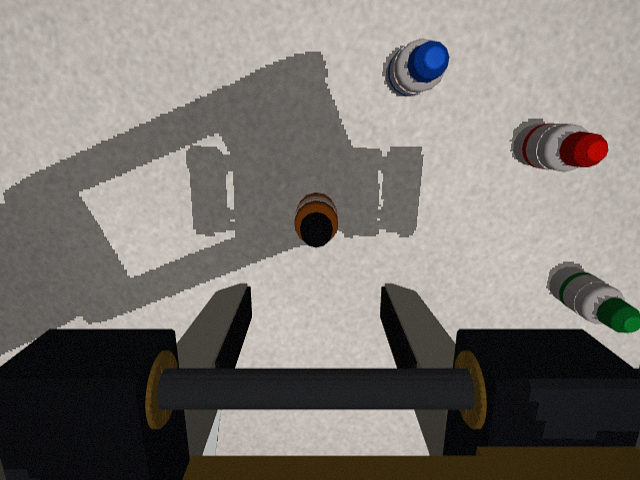

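The amber cap is at (316,230), the blue cap top at (432,60), the red cap top at (596,150) and the green cap top at (627,320).

```bash
python3 - <<'E'
from h import *
i=dict(np.load('pics/w6.npz'))
for n,u,v in(('amb',316,231),('blu',432,60),('red',598,150),('green',630,322)): print(n,px2w(i,u,v,.075))
E
```

```text
amb [0.43777281 0.27258601]
blu [0.50113863 0.37516817]
red [0.60718066 0.3279156 ]
green [0.65614704 0.21330625]
```

>>> servo_tool(plan=[[[-0.3,0,11,-20,0,0,0],[-0.3,0,0,-35,0,0,0],[-0.3,0,0,-40,0,0,0],[-0.3,0,0,-28,0,0,0],[-0.3,0,0,-10,0,0,0],[-0.3,0,0,-3,0,0,0],[-0.3,0,0,0,0,0,0],[1,0,0,0,0,0,0],[1,0,0,0,0,0,0],[1,0,0,0,0,0,0],[1,0,0,0,0,0,0],[1,0,0,0,0,0,0]]], force=12)

```text
t: 15.15
tool_pos: [0.439, 0.2714, 0.0272]
orientation: [2.191, 2.251, 0.001]
force: [-0.6, -0.4, 2.7]
opening: 0.0313
```

>>> servo_tool(plan=[[[1,0,0,0,0,0,0],[1,0,0,0,0,0,0],[1,0,0,15,0,0,0],[1,0,0,40,0,0,0],[1,0,0,40,0,0,0],[1,5,-30,0,0,0,0],[1,9,-45,0,0,0,0],[1,9,-45,0,0,0,0],[1,9,-45,0,0,0,0],[1,9,-45,0,0,0,0],[1,9,-45,0,0,0,0],[1,9,-45,0,0,0,0]]])

```text
t: 16.35
tool_pos: [0.4978, -0.0307, 0.1226]
orientation: [2.191, 2.25, 0.001]
force: [1.2, 0.7, -0.5]
opening: 0.0314
```

>>> servo_tool(plan=[[[1,9,-45,0,0,0,0],[1,4,-30,0,0,0,0],[1,0,0,0,0,0,0],[1,0,0,0,0,0,0],[1,0,0,0,0,0,0]]])

```text
t: 16.85
tool_pos: [0.5105, -0.1028, 0.1218]
orientation: [-2.191, -2.251, -0.0]
force: [0.6, 0.6, -0.8]
opening: 0.0314
```

>>> servo_tool(plan=[[[1,0,-7,-30,0,0,0],[1,0,0,-35,0,0,0],[1,0,0,-15,0,0,0],[1,0,0,-7,0,0,0],[1,0,0,-2,0,0,0],[1,0,0,0,0,0,0],[1,0,0,0,0,0,0],[-0.3,0,0,0,0,0,0],[-0.3,0,0,0,0,0,0],[-0.3,0,0,0,0,0,0],[-0.3,0,0,0,0,0,0],[-0.3,0,0,0,0,0,0]]])

```text
t: 18.05
tool_pos: [0.5107, -0.1109, 0.0327]
orientation: [2.192, 2.251, 0.0]
force: [-0.4, 0.6, 0.4]
opening: 0.06
```

>>> servo_tool(plan=[[[-0.3,0,0,20,0,0,0],[-0.3,0,0,50,0,0,0],[-0.3,0,0,50,0,0,0],[-0.3,0,0,0,0,0,0],[-0.3,0,0,0,0,0,0]]])

```text
t: 18.55
tool_pos: [0.5119, -0.1113, 0.1545]
orientation: [2.189, 2.248, 0.003]
force: [-1.0, 0.5, 0.0]
opening: 0.0605
```

```bash
python3 - <<'E'
from h import *
st=monitor.read_state(); im,i=snap('wrist','w7'); print(st['tool_pos'],st['opening'])
print(w2px(i,(.5105,-.11,.08)))
E
```

```text
[ 0.5119373  -0.11128839  0.15446351] 0.06046809177275016
[312.85100192 254.86907871]
```

View pics/w7.png

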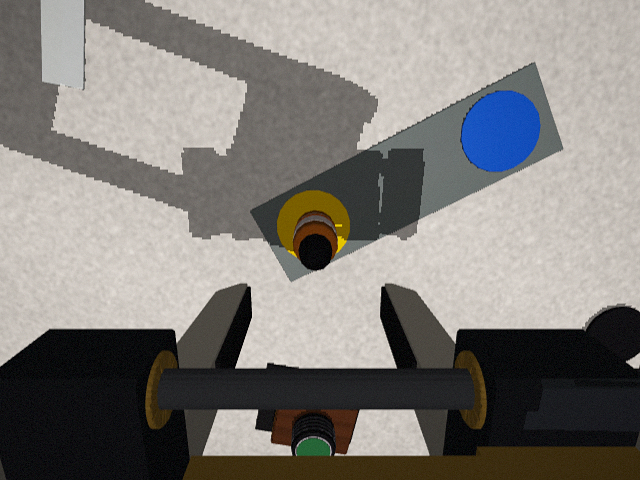

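The amber bottle stands on the yellow disc with its cap at (315,252). The blue disc is at (500,131). Next is the blue bottle.

>>> servo_tool(plan=[[[-0.3,-1,30,0,0,0,0],[-0.3,-1,46,0,0,0,0],[-0.3,-1,46,0,0,0,0],[-0.3,-1,46,0,0,0,0],[-0.3,-1,46,0,0,0,0],[-0.3,-1,46,0,0,0,0],[-0.3,-1,46,0,0,0,0],[-0.3,-1,46,0,0,0,0],[-0.3,-1,46,0,0,0,0],[-0.3,-1,46,0,0,0,0],[-0.3,-1,46,0,0,0,0],[-0.3,0,0,0,0,0,0]]])

```text
t: 19.8
tool_pos: [0.4969, 0.3834, 0.1491]
orientation: [-2.185, -2.254, 0.006]
force: [-0.2, -0.9, -0.3]
opening: 0.0607
```

>>> servo_tool(plan=[[[-0.3,0,0,0,0,0,0],[-0.3,0,0,0,0,0,0]]])

```text
t: 20.0
tool_pos: [0.499, 0.3777, 0.1508]
orientation: [-2.192, -2.25, 0.005]
force: [0.1, -0.7, 0.4]
opening: 0.0607
```

```bash
python3 - <<'E'
from h import *
print(px2w(dict(np.load('pics/w7.npz')),500.5,131,.005))
st=monitor.read_state(); im,i=snap('wrist','w8'); print(st['tool_pos'],st['opening'])
h=cv2.cvtColor(im,cv2.COLOR_RGB2HSV)
for m in(cv2.inRange(h,(100,150,60),(120,255,255)),cv2.inRange(h,(0,190,90),(4,255,255))):
  for c in cv2.findContours(m,0,2)[0]:
    if cv2.contourArea(c)>300: u,v=c[:,0].mean(0); print(u,v,px2w(i,u,v,.070))
E
```

```text
[ 0.65051969 -0.03296925]
[0.49898937 0.37774675 0.15078085] 0.06069759145744767
321.06849315068496 249.87671232876713 [0.50224289 0.38034171]
470.02777777777777 322.44444444444446 [0.604347   0.33152273]
```

>>> servo_tool(plan=[[[-0.3,2,-1,-15,0,0,0],[-0.3,0,0,-35,0,0,0],[-0.3,0,0,-40,0,0,0],[-0.3,0,0,-23,0,0,0],[-0.3,0,0,-9,0,0,0],[-0.3,0,0,-3,0,0,0],[-0.3,0,0,0,0,0,0],[1,0,0,0,0,0,0],[1,0,0,0,0,0,0],[1,0,0,0,0,0,0],[1,0,0,0,0,0,0],[1,0,0,0,0,0,0]]])

```text
t: 21.25
tool_pos: [0.5021, 0.3784, 0.0283]
orientation: [2.191, 2.251, 0.002]
force: [-1.4, -0.2, 4.0]
opening: 0.0315
```

>>> servo_tool(plan=[[[1,0,0,0,0,0,0],[1,0,0,0,0,0,0],[1,0,0,15,0,0,0],[1,0,0,45,0,0,0],[1,0,0,45,0,0,0],[1,0,0,35,0,0,0],[1,3,-30,0,0,0,0],[1,5,-45,0,0,0,0],[1,5,-45,0,0,0,0],[1,5,-45,0,0,0,0],[1,8,-45,0,0,0,0],[1,10,-45,0,0,0,0]]])

```text
t: 22.45
tool_pos: [0.5374, 0.1215, 0.1684]
orientation: [2.191, 2.251, 0.0]
force: [1.1, 0.7, -0.4]
opening: 0.0321
```

>>> servo_tool(plan=[[[1,30,-45,0,0,0,0],[1,30,-45,0,0,0,0],[1,30,-40,0,0,0,0],[1,23,-24,0,0,0,0],[1,0,0,0,0,0,0],[1,0,0,0,0,0,0],[1,0,0,0,0,0,0]]])

```text
t: 23.15
tool_pos: [0.6456, -0.0232, 0.1678]
orientation: [-2.19, -2.251, 0.0]
force: [-0.3, 0.1, 0.1]
opening: 0.032
```

>>> servo_tool(plan=[[[1,4,-9,-30,0,0,0],[1,0,0,-40,0,0,0],[1,0,0,-35,0,0,0],[1,0,0,-20,0,0,0],[1,0,0,-7,0,0,0],[1,0,0,-2,0,0,0],[1,0,0,0,0,0,0],[1,0,0,0,0,0,0],[-0.3,0,0,0,0,0,0],[-0.3,0,0,0,0,0,0],[-0.3,0,0,0,0,0,0],[-0.3,0,0,0,0,0,0]]])

```text
t: 24.35
tool_pos: [0.6503, -0.0331, 0.0338]
orientation: [2.192, 2.25, 0.0]
force: [0.8, -0.9, -0.1]
opening: 0.0579
```

>>> servo_tool(plan=[[[-0.3,0,0,0,0,0,0],[-0.3,0,0,20,0,0,0],[-0.3,0,0,50,0,0,0],[-0.3,0,0,50,0,0,0],[-0.3,0,0,10,0,0,0],[-0.3,0,0,0,0,0,0]]])

```text
t: 24.95
tool_pos: [0.6524, -0.0334, 0.1675]
orientation: [2.188, 2.247, 0.006]
force: [0.7, -0.4, -0.1]
opening: 0.0606
```

```bash
python3 - <<'E'
from h import *
st=monitor.read_state(); im,i=snap('wrist','w9'); print(st['tool_pos'],st['opening'])
E
```

```text
[ 0.65235449 -0.03337282  0.16752679] 0.06055738465121212
```

View pics/w9.png

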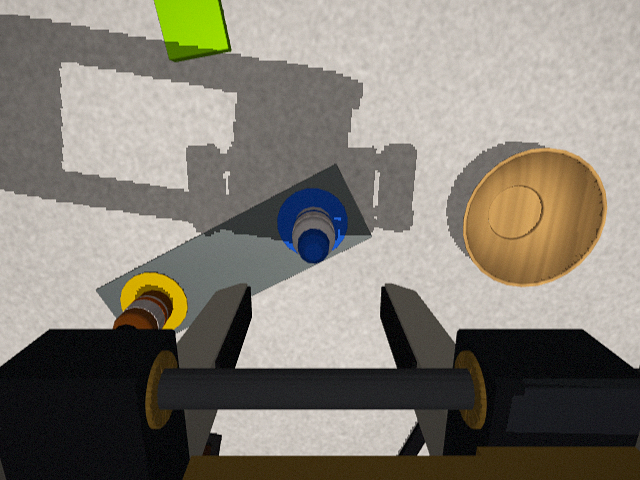

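The blue-capped bottle stands on the blue disc with its cap at (314,245). Next is the red one.

>>> servo_tool(plan=[[[-0.3,-6,30,0,0,0,0],[-0.3,-7,46,0,0,0,0],[-0.3,-7,46,0,0,0,0],[-0.3,-7,46,0,0,0,0],[-0.3,-7,46,0,0,0,0],[-0.3,-7,46,0,0,0,0],[-0.3,-5,46,0,0,0,0],[-0.3,0,40,0,0,0,0],[-0.3,0,13,0,0,0,0],[-0.3,0,0,0,0,0,0],[-0.3,0,0,0,0,0,0],[-0.3,0,0,0,0,0,0]]])

```text
t: 26.2
tool_pos: [0.6043, 0.3239, 0.1627]
orientation: [-2.194, -2.249, 0.003]
force: [0.6, -0.5, 0.1]
opening: 0.0608
```

```bash
python3 - <<'E'
from h import *
st=monitor.read_state(); im,i=snap('wrist','w10'); print(st['tool_pos'],st['opening'])
h=cv2.cvtColor(im,cv2.COLOR_RGB2HSV)
m=cv2.inRange(h,(0,190,90),(4,255,255))
for c in cv2.findContours(m,0,2)[0]:
    if cv2.contourArea(c)>200: u,v=c[:,0].mean(0); print(u,v,px2w(i,u,v,.066))
E
```

```text
[0.60428898 0.32392135 0.16271005] 0.06081415630349173
319.2564102564103 242.43589743589743 [0.60659543 0.32669852]
```

>>> servo_tool(plan=[[[-0.3,2,3,-25,0,0,0],[-0.3,0,0,-40,0,0,0],[-0.3,0,0,-35,0,0,0],[-0.3,0,0,-23,0,0,0],[-0.3,0,0,-9,0,0,0],[-0.3,0,0,-3,0,0,0],[-0.3,0,0,0,0,0,0],[1,0,0,0,0,0,0],[1,0,0,0,0,0,0],[1,0,0,0,0,0,0],[1,0,0,0,0,0,0],[1,0,0,0,0,0,0]]])

```text
t: 27.45
tool_pos: [0.6065, 0.3292, 0.0293]
orientation: [2.191, 2.251, 0.001]
force: [-0.5, 0.2, 2.9]
opening: 0.0316
```

>>> servo_tool(plan=[[[1,0,0,0,0,0,0],[1,0,0,0,0,0,0],[1,0,0,15,0,0,0],[1,0,0,45,0,0,0],[1,0,0,45,0,0,0],[1,0,0,35,0,0,0],[1,-2,-30,0,0,0,0],[1,-3,-45,0,0,0,0],[1,-3,-45,0,0,0,0],[1,-3,-45,0,0,0,0],[1,-3,-45,0,0,0,0],[1,-3,-45,0,0,0,0]]])

```text
t: 28.65
tool_pos: [0.5886, 0.0722, 0.1694]
orientation: [2.191, 2.251, 0.0]
force: [0.8, -0.2, -0.4]
opening: 0.0317
```

>>> servo_tool(plan=[[[1,-3,-45,0,0,0,0],[1,-3,-45,0,0,0,0],[1,-2,-40,0,0,0,0],[1,-1,-16,0,0,0,0],[1,0,0,0,0,0,0],[1,0,0,0,0,0,0],[1,0,0,0,0,0,0]]])

```text
t: 29.35
tool_pos: [0.5803, -0.0705, 0.1687]
orientation: [-2.19, -2.252, -0.001]
force: [0.2, 0.9, -0.4]
opening: 0.0315
```

>>> servo_tool(plan=[[[1,0,-1,-30,0,0,0],[1,0,0,-40,0,0,0],[1,0,0,-37,0,0,0],[1,0,0,-20,0,0,0],[1,0,0,-7,0,0,0],[1,0,0,-2,0,0,0],[1,0,0,0,0,0,0],[1,0,0,0,0,0,0],[-0.3,0,0,0,0,0,0],[-0.3,0,0,0,0,0,0],[-0.3,0,0,0,0,0,0],[-0.3,0,0,0,0,0,0]]])

```text
t: 30.55
tool_pos: [0.5803, -0.0732, 0.0329]
orientation: [2.192, 2.25, 0.0]
force: [-0.2, -0.6, 0.2]
opening: 0.0579
```

>>> servo_tool(plan=[[[-0.3,0,0,0,0,0,0],[-0.3,0,0,20,0,0,0],[-0.3,0,0,50,0,0,0],[-0.3,0,0,50,0,0,0],[-0.3,0,0,50,0,0,0],[-0.3,0,0,50,0,0,0],[-0.3,0,0,0,0,0,0],[-0.3,0,0,0,0,0,0]]])

```text
t: 31.35
tool_pos: [0.5812, -0.0733, 0.2548]
orientation: [2.189, 2.248, 0.003]
force: [0.7, 0.1, -0.5]
opening: 0.0601
```

```bash
python3 - <<'E'
from h import *
st=monitor.read_state(); im,i=snap('wrist','w11'); print(st['tool_pos'],st['opening'])
s,j=snap('scene','s11'); t,k=snap('side','d11')
for n,X in dict(yel=(.5105,-.1105,.08),blu=(.6505,-.033,.08),red=(.5805,-.0717,.078),green=(.656,.212,.075)).items(): print(n,w2px(i,X).round(),w2px(j,X).round(),w2px(k,X).round())
cv2.imwrite('pics/f.png',np.hstack([cv2.resize(x,(400,300)) for x in(im,)]+[cv2.resize(t[100:400,180:480],(300,300))])[:,:,::-1])
E
```

```text
[ 0.5812125  -0.07334284  0.25482095] 0.06014778183951134
yel [235. 258.] [266. 225.] [360. 198.]
blu [398. 175.] [323. 248.] [284. 215.]
red [314. 217.] [294. 237.] [322. 207.]
green [ 435. -189.] [415. 218.] [246. 318.]
```

View pics/f.png

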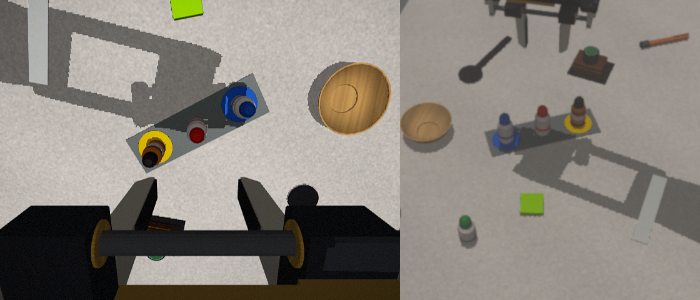

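View pics/s11.png

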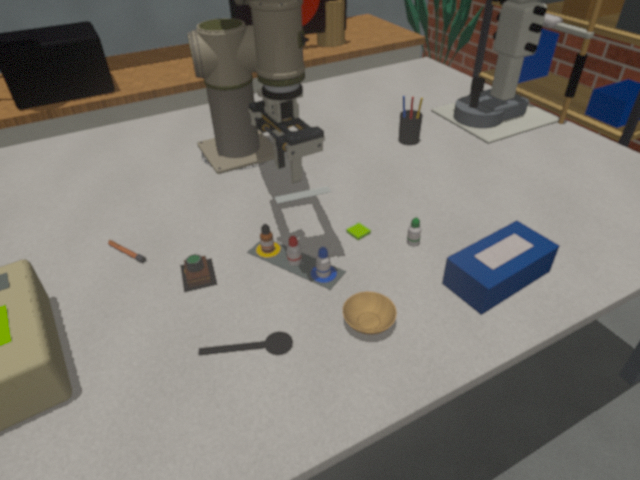

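Everything stands as predicted. The caps in the wrist view are at about (242,255), (315,211) and (395,174), within roughly 7 px of the targets. The green bottle is still at (415,222).

```bash
python3 -c "
from h import *
print(np.abs(monitor.read_state()['dq']).max()); print(job.close_job())"
```

```text
0.007274094275630814
the job is handed in; nothing more can be done
None
```

The table is set and the job is handed in, at about 31 s of the 131 s allowed; `close_job` reports no verdict. The arm stood clear, about 25 cm above the table.

- **Bottles:** The amber and blue-capped bottles stand on the yellow and blue discs, and the red-capped one stands at the middle of the mat. In the last wrist picture their caps were within about 7 pixels (a few mm) of where they should be.
- **Case:** It is square on the black pad, measured about 2 mm off centre.
- **Lens:** It lies flat, glass up, about 2.5 mm from the middle of the case.
- **Green-capped bottle:** It is still standing at the same image position as at the start.

No check failed. The one disagreement was the amber bottle's starting position: the cameras differed by about 6 mm, I used a value in between, and the grasp held.

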